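# Make up two hire kits at the tool-crib counter

### The arm

A 6-joint arm with a two-finger parallel gripper is mounted at the origin on the work surface. World frame = base frame: x ahead of the robot, y to its left, z up, the work surface at z = 0. Lengths are in m, angles in rad, forces in N, time in s.
With the tool pointing down it reaches from about 0.275 to 0.875 m from the base axis. Payload 12.5 kg.
Tool frame: the origin (TCP) lies at the very end of the fingers, on their centre line; the grasp point (between the pads) lies 19 mm behind it; z points along the fingers, x is the direction in which the jaws open and shut, and the axes are right-handed (so a half turn about z gives the same grasp; the last joint's range is limited). The gripper opens to 85 mm and grips with 20 to 120 N. Pads are 22 mm wide; open, the fingers measure 114 mm over their backs; the gripper's body (76 mm by 85 mm) begins 54 mm behind the grasp point. The pads swing forward as they close: fully open they stand 13 mm farther back than shut.
Start: joints at [1.143, 0.351, 1.652, -0, 1.139, -0.085], TCP at [0.185, 0.518, 0.231] pointing down, gripper open.
Joint ranges: [-2.75, 2.75], [-0.79, 2.1], [0.01, 2.65], [-1.57, 4.71], [0.07, 3.14], [-2.87, 2.87]. Speed limits (rad/s): [2.22, 2.22, 2.79, 3.14, 3.14, 3.14].

### API

Orientations are given as a unit quaternion [w, x, y, z].
In Python, from cell import arm, viewer, cut_out gives the robot as it stands.
- The arm moves only by the tool servo_tool, never from a script. Its argument "moves" is a list of rows, each a list of 3 entries, a list of its own where there are three numbers: the closure, from -1 (fully open) to 1 (shut), so that 0 is half open, then the shift along the world's x, y, z in cm, then the turn about the world's z in rad. A call has 1 to 20 rows; each row is the pose to reach, as a shift and turn from the pose commanded when the call began; what a row does not reach only later rows make up. A row lasts 1/8 s, in which the tool goes at most 62.5 mm and 10.7 degrees, less where a joint would pass 70% of its speed; a pose out of reach is approached as far as the arm can. A call with a gripper value outside its range is refused whole. The fingers move at their own pace and stop on an object; "force" is the grip in N (left out, the last holds). Time passes only in rows, so rows that repeat a pose let the fingers close. It gives the time, the measured TCP pose, the force and the opening at its end, in the units of the state.
- arm.get_obs(): the state, without advancing time (a new reading comes with each control period).
- viewer.camera(name): name is "scene" or "side" or "wrist"; returns the picture (420x560x3 uint8, red, green, blue); there is no depth.
- viewer.camera_model(name): a dict with "mtx" (3x3 intrinsics, pixels), "k1" (the pictures are not rectified: a ray, as slopes to the right and down, at radius r is drawn at 1 + k1 r^2 times it, then the intrinsics apply), "origin" and "orientation" of the camera in the world. Camera axes: x right, y down, z forward; pixel columns grow to the right and rows downward; lengths in m; the calibration is good to about 2 mm. A picture is of the moment at which its call begins: read the wrist's pose just before it. camera_model takes no time and is no camera call; for the wrist camera it gives the pose at the moment of the call.
- arm.job_done(): hands the job in, once; it reports no verdict.
Trained networks look in the newest picture that a camera, given by its name, has taken for a name from the list of things; names that differ only in an ending like _2 or _b are one class to them, and where a whole thing is asked for, a point or a joint stands for the part that bears it (a point fixed in the world has none). Each returns a list of dicts, best first, with "conf" (0 to 1); they miss things now and then, are a little off and sometimes report something else, mostly with a low value. They report only what shows in the picture. A call takes as long as a camera call. They do not tell look-alikes from the thing itself.
- cut_out(camera, query): "region" (420x560 bool, what is visible of it) and "pixel" ([row, column] in pixels, amid what is visible of it).
The state is a dict: "time_s": time; "q": joint angles; "qd": joint speeds; "joint_torque": joint torques, N m; "eef_pos": TCP position; "orientation": TCP orientation; "force": force on the tool from outside, world axes, zero at the start; "ft_torque": the same for the moment, N m; "gripper_width": opening from 0.0 (shut) to 1.0 (fully open).
Only numpy, scipy, OpenCV 4.12 (cv2) and the standard library are available. Lean on these libraries where they do the work, as an engineer would, in place of code of your own. Each camera call takes 0.05 s, during which the arm holds its last target.

### The job

Make up the two hire kits from the stock on the counter. Breaking kit, in the shallow steel tray: the flat chisel (the one with the wide blade) and the side handle, both lying flat on the tray's floor. Fixing kit, in the empty blue bin: the core bit, the drill chuck and the larger of the two sockets, all standing upright on the bin's floor. Set each part down, do not drop it in, and leave the point chisel and the small socket where they are.

Things in the scene. Friction and masses are not known exactly. Their poses are not given: they have to be found in the camera images.
- tray: Shallow open rectangular sheet-steel tray, fixed to the counter: the breaking kit's container. 270 mm long (its x) by 190 mm wide (its y), walls 24 mm high and 4 mm thick, floor 4 mm thick, no dividers. Origin: centre of its underside, on the counter top; z up. It stands left or right of the stock and is turned up to 0.25 rad.
- bin: Empty blue plastic stock bin, open on top, fixed to the counter: the fixing kit's container. 230 mm long (its x) by 156 mm wide (its y), walls and floor 4 mm thick; the back wall (+x) is 46 mm high, the front lip (-x, nearer the robot) 22 mm, and the side walls slope from 22 mm at the lip up to 46 mm over the front 75 mm. Origin: centre of its underside, on the counter top; z up. It stands on the other side of the stock from the tray, turned up to 0.25 rad.
- flat_chisel: Flat chisel for a breaker, 180 mm long, dark steel, 0.42 kg nominal, lying flat on the counter along its own x. The shank and hexagonal middle are 18 mm across, 18 mm high, from x = -90 to +30 mm; then a flat blade 42 mm wide (y) whose thickness runs out to an edge at x = +90 mm. Origin: on its axis at mid length, 9 mm above the surface it lies on; a good place to grip it across y.
- point_chisel: Point chisel, not wanted, stays where it is: like the flat chisel (180 mm long, 18 mm across) but its +x end tapers to a point and has no blade. Origin: on its axis at mid length, 9 mm above the counter; x points to the tip.
- side_handle: Side handle of a power tool, black ribbed plastic, 0.18 kg nominal, lying along its own x, 151 mm long in all. Squarish grip 30 mm wide and 30 mm high from x = -50 to +50 mm, with a 40 mm square pommel at -65 to -51 mm and a 40 mm square guard at +50 to +60 mm on which it lies, and a steel stud 10 mm thick from there to +86 mm. Origin: on its axis at the middle of the grip, 20 mm above the surface it lies on.
- core_bit: Core bit, bright steel, 0.40 kg nominal, standing teeth down: barrel 54 mm in diameter and 46 mm high, with a dark hexagonal hub 24 mm across on top, 72 mm high in all. Origin: centre of its underside; z up. Gripped by the barrel.
- chuck: Keyed drill chuck, steel, 0.42 kg nominal, standing jaws up: a knurled body 42 mm in diameter up to 50 mm high, tapering to three jaws at the top, 72 mm high in all. Origin: centre of its underside; z up.
- large_socket: The larger impact socket, dark steel, 0.34 kg nominal, standing with its hexagonal mouth up: plain cylinder 44 mm in diameter, 58 mm high. Origin: centre of its underside; z up.
- small_socket: The smaller impact socket, not wanted, stays where it is: same form, 28 mm in diameter, 40 mm high. Origin: centre of its underside; z up.
There are look-alikes about, which are no part of the job. Leave any orange look-alike of the side_handle alone. Leave any white look-alike of the flat_chisel alone.

How it is judged:
By the outcome, as a careful person would: the job done as asked, in the order asked, and still so for the second after the job is handed in, with the robot touching nothing.
It also fails if it takes over 128 s, if anything falls off the work surface, if the arm or the gripper's body presses on something with over 40 N, if the wrist force passes 120 N, or if a joint passes its speed limit or range.

## Working session

There is one attempt and no reset: what is moved stays moved. The work goes in short steps, Python scripts to look and compute and a tool call to move; the robot and the scene stay as the last step left them, time stands still between calls to the robot, and variables do not carry over. Pictures are saved under pics/ and viewed, and the job is handed in when it is done.

Besides the shell and the picture viewer there is one more tool, called by a JSON object that holds its "op" and its "data". servo_tool: Moves the arm, as the interface text tells. Its arguments: {"type":"object","properties":{"moves":{"type":"array"},"force":{"type":"number"}},"required":["moves"]}

```bash
mkdir -p pics; ls; python3 - <<'E'
from cell import arm, viewer, cut_out
import cv2
o=arm.get_obs(); print(o)
for n in ["scene","side","wrist"]:
    m=viewer.camera_model(n); print(n,m)
    im=viewer.camera(n); cv2.imwrite(f"pics/{n}0.png",im[:,:,::-1])
E
```

```text
pics
{'time_s': 0.0, 'q': array([ 1.14338440e+00,  3.51254841e-01,  1.65239754e+00, -2.90391139e-05,
        1.13908474e+00, -8.45903424e-02]), 'qd': array([-0.0009135 , -0.00095079, -0.00130245, -0.00026399,  0.00049567,
       -0.00119152]), 'joint_torque': array([-3.39630787e-04, -5.06096399e+01, -2.91405219e+01, -7.55486690e-05,
        4.57183967e-03,  4.54246663e-05]), 'eef_pos': array([0.1847267 , 0.51771586, 0.23075832]), 'orientation': array([ 3.00363263e-04,  8.17353634e-01,  5.76136016e-01, -4.87241188e-04]), 'force': array([-0.35420072,  0.09399866,  0.11608926]), 'ft_torque': array([-0.04201961, -0.03399464, -0.00472216]), 'gripper_width': 0.9989176862614443}
scene {'mtx': array([[497.91262292,   0.        , 275.12164203],
       [  0.        , 497.91262292, 210.95089815],
       [  0.        ,   0.        ,   1.        ]]), 'k1': -0.1237402453381312, 'origin': array([ 1.23904288, -0.38116743,  1.03266178]), 'orientation': array([-0.28263782,  0.76315218,  0.54492085, -0.20193037])}
side {'mtx': array([[477.62087475,   0.        , 278.72940517],
       [  0.        , 477.62087475, 210.51907506],
       [  0.        ,   0.        ,   1.        ]]), 'k1': -0.08707715666361346, 'origin': array([0.42085655, 0.87399357, 0.71007368]), 'orientation': array([ 0.01483108, -0.01205236,  0.87890645, -0.4766112 ])}
wrist {'mtx': array([[340.18746664,   0.        , 283.39516252],
       [  0.        , 340.18746664, 210.13766664],
       [  0.        ,   0.        ,   1.        ]]), 'k1': -0.04482697103497084, 'origin': array([0.10555775, 0.54419199, 0.374509  ]), 'orientation': array([0.13399626, 0.80639663, 0.56836529, 0.09343652])}
```

View pics/scene0.png

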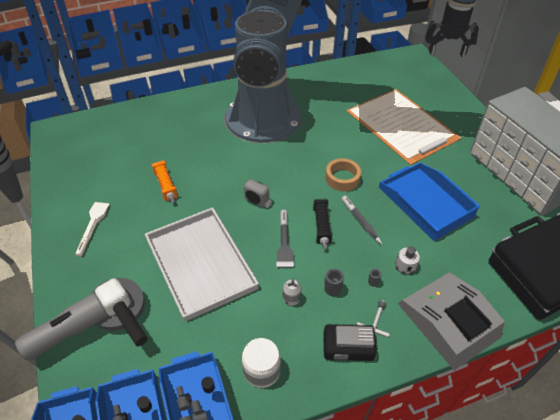

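View pics/side0.png

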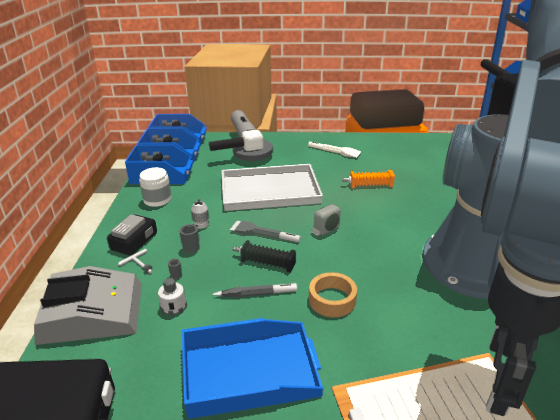

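View pics/wrist0.png

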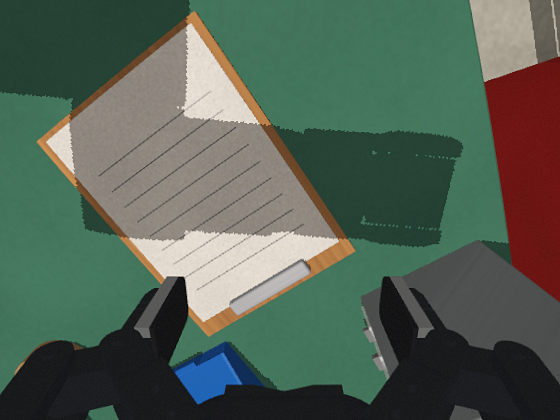

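```bash
cat > h.py <<'E'
from cell import arm, viewer, cut_out
import numpy as np, cv2
from scipy.optimize import minimize
from scipy.spatial.transform import Rotation as R
def cyl(r,z0,z1,n=32,cx=0,cy=0):
    a=np.linspace(0,2*np.pi,n,endpoint=False)
    c=np.c_[r*np.cos(a)+cx,r*np.sin(a)+cy]
    return np.r_[np.c_[c,0*a+z0],np.c_[c,0*a+z1]]
def box(x0,x1,y0,y1,z0,z1):
    return np.array([[x,y,z] for x in(x0,x1) for y in(y0,y1) for z in(z0,z1)])
M={}
# z from surface
M['flat_chisel']=[box(-.09,.03,-.009,.009,.002,.018),np.array([[.03,y,z] for y in(-.021,.021) for z in(.0,.018)]+[[.09,y,.009] for y in (-.021,.021)])]
M['point_chisel']=[box(-.09,.03,-.009,.009,.0,.018),np.array([[.03,y,z] for y in(-.009,.009) for z in(.0,.018)]+[[.09,0,.009]])]
M['side_handle']=[box(-.05,.05,-.015,.015,.005,.035),box(-.065,-.051,-.02,.02,0,.04),box(.05,.06,-.02,.02,0,.04),box(.06,.086,-.005,.005,.015,.025)]
M['core_bit']=[cyl(.027,0,.046),cyl(.013,.046,.072)]
M['chuck']=[cyl(.021,0,.05),np.r_[cyl(.021,.05,.05),cyl(.009,.072,.072)]]
M['large_socket']=[cyl(.022,0,.058)]
M['small_socket']=[cyl(.014,0,.04)]
M['tray']=[box(-.135,.135,-.095,.095,0,.004),box(-.135,.135,-.095,-.091,0,.024),box(-.135,.135,.091,.095,0,.024),box(-.135,-.131,-.095,.095,0,.024),box(.131,.135,-.095,.095,0,.024)]
def bs(y0,y1): return np.array([[x,y,z] for y in(y0,y1) for x,z in((-.115,0),(-.115,.022),(-.04,.046),(.115,.046),(.115,0))])
M['bin']=[box(-.115,.115,-.078,.078,0,.004),bs(-.078,-.074),bs(.074,.078),box(-.115,-.111,-.078,.078,0,.022),box(.111,.115,-.078,.078,0,.046)]
def camT(m):
    q=m['orientation']; return R.from_quat([q[1],q[2],q[3],q[0]]).as_matrix(),np.array(m['origin'])
def proj(m,P):
    r,o=camT(m); c=(P-o)@r; s=c[:,:2]/c[:,2:]
    s=s*(1+m['k1']*(s**2).sum(1,keepdims=True))
    K=m['mtx']; return np.c_[s[:,0]*K[0,0]+K[0,2],s[:,1]*K[1,1]+K[1,2]]
def unproj(m,uv,z):
    K=m['mtx']; d=np.array([(uv[0]-K[0,2])/K[0,0],(uv[1]-K[1,2])/K[1,1]]); s=d.copy()
    for _ in range(20): s=d/(1+m['k1']*(s@s))
    r,o=camT(m); v=r@np.r_[s,1]; return o+v*(z-o[2])/v[2]
def render(m,parts,p,z0=0):
    c,s=np.cos(p[2]),np.sin(p[2]); S=4
    im=np.zeros((420,560),np.uint8)
    for P in parts:
        W=np.c_[p[0]+c*P[:,0]-s*P[:,1],p[1]+s*P[:,0]+c*P[:,1],P[:,2]+z0]
        uv=proj(m,W).astype(np.float32)
        h=cv2.convexHull(uv)
        cv2.fillConvexPoly(im,np.round(h*16).astype(np.int32),255,cv2.LINE_AA,4)
    return im/255.
def fit(name,obs,yaws=(0,),z0=0,hull=False):
    """obs: list of (model,mask)"""
    best=None
    m,k=obs[0]
    ys,xs=np.nonzero(k); c0=unproj(m,(xs.mean(),ys.mean()),z0+.015)
    def cost(p):
        t=0
        for m,k in obs:
            r=render(m,M[name],p,z0); t+=1-np.minimum(r,k).sum()/max(np.maximum(r,k).sum(),1)
        return t/len(obs)
    for y in yaws:
        S=np.array([[c0[0],c0[1],y]]+[[c0[0]+.02,c0[1],y],[c0[0],c0[1]+.02,y],[c0[0],c0[1],y+.3]])
        r=minimize(cost,S[0],method='Nelder-Mead',options=dict(initial_simplex=S,xatol=1e-4,fatol=1e-4,maxiter=250))
        if best is None or r.fun<best.fun: best=r
    return best.x,best.fun
E
cat > find.py <<'E'
from h import *
import sys,pickle
cams={n:viewer.camera_model(n) for n in('scene','side')}
ims={n:viewer.camera(n) for n in cams}
vis={n:ims[n][:,:,::-1].copy() for n in ims}
out={}
for name in ['flat_chisel','point_chisel','side_handle','core_bit','chuck','large_socket','small_socket','tray','bin']:
    for n in cams:
        ds=cut_out(n,name)
        for d in ds: 
            xs=np.nonzero(d['region']); print(name,n,round(d['conf'],2),np.round(d['pixel']),d['region'].sum())
        out[name,n]=[(d['conf'],d['region'],d['pixel']) for d in ds]
pickle.dump((cams,ims,out),open('det.pkl','wb'))
E
python3 find.py
```

```text
flat_chisel scene 0.93 [222.  92.] 530
flat_chisel scene 0.75 [249. 288.] 604
flat_chisel scene 0.46 [262. 204.] 7663
flat_chisel side 0.97 [231. 261.] 584
flat_chisel side 0.87 [148. 334.] 342
point_chisel scene 0.68 [256. 407.] 539
point_chisel scene 0.63 [219. 361.] 334
point_chisel scene 0.58 [247. 287.] 653
point_chisel scene 0.5 [281. 332.] 469
point_chisel side 0.7 [288. 256.] 706
side_handle scene 0.69 [220. 322.] 640
side_handle scene 0.59 [185. 164.] 508
side_handle side 0.77 [255. 267.] 1006
core_bit scene 0.88 [260. 406.] 559
core_bit side 0.88 [300. 169.] 809
core_bit side 0.59 [188. 270.] 3904
core_bit side 0.33 [265. 174.] 276
chuck scene 0.96 [294. 291.] 401
chuck side 0.79 [216. 201.] 368
large_socket scene 0.68 [258. 407.] 525
large_socket scene 0.6 [283. 333.] 469
large_socket side 0.61 [236. 188.] 455
small_socket scene 0.65 [277. 373.] 163
small_socket side 0.64 [269. 173.] 277
tray scene 0.71 [263. 202.] 7544
tray side 0.88 [191. 269.] 4031
bin scene 0.6 [198. 430.] 4370
bin side 0.87 [365. 246.] 11436
bin side 0.33 [256. 266.] 1037
```

```bash
cat > fitall.py <<'E'
from h import *
import pickle
cams,ims,out=pickle.load(open('det.pkl','rb'))
want={'flat_chisel':((249,288),(231,261)),'point_chisel':((219,361),(288,256)),'side_handle':((220,322),(255,267)),'core_bit':((260,406),(300,169)),'chuck':((294,291),(216,201)),'large_socket':((283,333),(236,188)),'small_socket':((277,373),(269,173)),'tray':((263,202),(191,269)),'bin':((198,430),(365,246))}
res={}
vis={n:ims[n][:,:,::-1].copy() for n in ims}
for name,(a,b) in want.items():
    obs=[]
    for n,w in(('scene',a),('side',b)):
        d=min(out[name,n],key=lambda d:np.hypot(*(np.array(d[2])-w)))
        obs.append((cams[n],d[1].astype(float)))
    rnd=name in('core_bit','chuck','large_socket','small_socket')
    yaws=(0,) if rnd else ((-.1,.1,) if name in('tray','bin') else np.arange(0,6.28,.785))
    if name in('tray','bin'): yaws=(-.1,.1)
    p,f=fit(name,obs,yaws)
    pp=[fit(name,[o],(p[2],)) for o in obs]
    print(name,np.round(p,4),round(f,3),[np.round(q[0],4).tolist()+[round(q[1],3)] for q in pp])
    res[name]=p
    for n in cams:
        r=(render(cams[n],M[name],p)>.5).astype(np.uint8)
        cs,_=cv2.findContours(r,cv2.RETR_EXTERNAL,cv2.CHAIN_APPROX_NONE)
        cv2.drawContours(vis[n],cs,-1,(0,255,255),1)
pickle.dump(res,open('res.pkl','wb'))
cv2.imwrite('pics/fit_scene.png',cv2.resize(vis['scene'][150:320,130:490],None,fx=2.2,fy=2.2,interpolation=cv2.INTER_CUBIC))
cv2.imwrite('pics/fit_side.png',cv2.resize(vis['side'][150:410,130:350],None,fx=2.3,fy=2.3,interpolation=cv2.INTER_CUBIC))
E
python3 fitall.py
```

```text
flat_chisel [ 0.501  -0.1027 -0.3379] 0.237 [[0.5012, -0.1029, -0.3312, np.float64(0.172)], [0.5009, -0.1056, -0.3308, np.float64(0.296)]]
point_chisel [0.5113 0.1131 0.141 ] 0.33 [[0.5098, 0.1136, 0.13, np.float64(0.38)], [0.5122, 0.111, 0.1739, np.float64(0.271)]]
side_handle [0.4884 0.0082 5.9534] 0.196 [[0.4861, 0.0095, 5.9707, np.float64(0.182)], [0.4895, 0.0028, 5.9471, np.float64(0.199)]]
core_bit [0.6789 0.1568 0.1441] 0.128 [[0.6799, 0.1563, 0.1853, np.float64(0.112)], [0.6787, 0.1559, 0.4142, np.float64(0.137)]]
chuck [ 0.673  -0.1467  0.1638] 0.193 [[0.6721, -0.1462, 0.0956, np.float64(0.16)], [0.676, -0.155, -0.0192, np.float64(0.219)]]
large_socket [ 0.6787 -0.0433  0.1795] 0.16 [[0.6766, -0.0425, 0.3121, np.float64(0.112)], [0.6818, -0.048, 0.3788, np.float64(0.196)]]
small_socket [0.694  0.0584 0.221 ] 0.191 [[0.6943, 0.0592, 0.2324, np.float64(0.293)], [0.6939, 0.0582, 0.4101, np.float64(0.09)]]
tray [ 0.5008 -0.3284  0.1559] 0.039 [[0.5002, -0.3273, 0.1596, np.float64(0.017)], [0.5027, -0.3332, 0.1643, np.float64(0.039)]]
bin [0.5027 0.3155 0.2187] 0.035 [[0.5019, 0.3174, 0.2344, np.float64(0.031)], [0.5033, 0.3141, 0.2235, np.float64(0.031)]]
```

View pics/fit_scene.png

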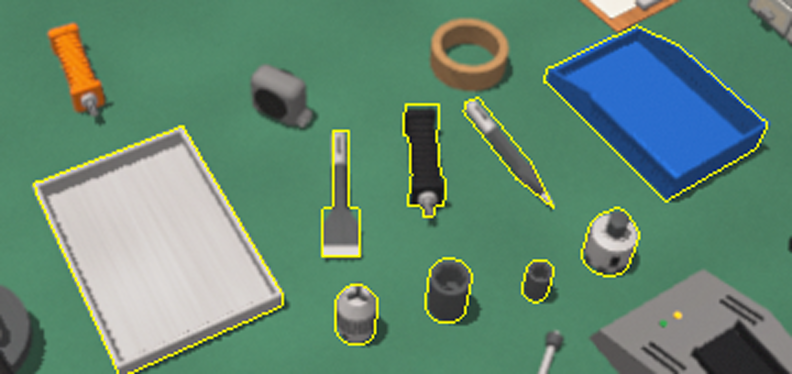

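View pics/fit_side.png

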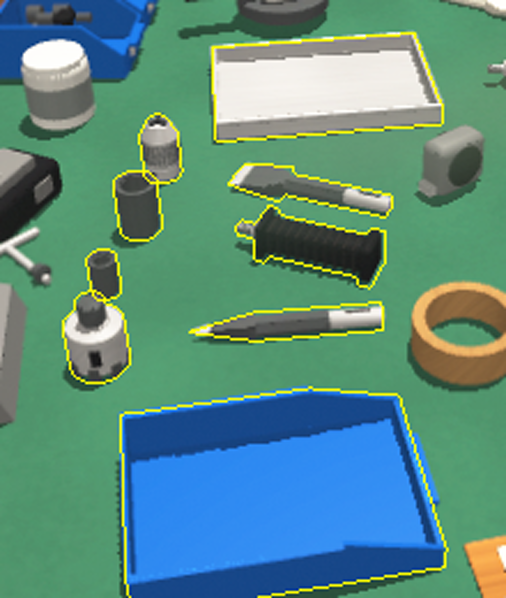

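Poses found and fits sit tightly on the outlines. Candidates are:
- **Chisels (scene col,row):** dark with wide blade (288,249), which is the one wanted. White (92,222) is a look-alike, and dark pointed (361,219) is the point chisel.
- **Handles:** black (322,220), which is the one wanted. Orange (164,185) is a look-alike.
- **Sockets:** (333,283) is the larger and (373,277) the smaller.

The enlarged crop confirms these. I'm moving above the flat chisel.

{"op": "servo_tool", "data": {"moves": [[-0.3,[31.6,-62.1,-5],0],[-0.3,[31.6,-62.1,-5],0],[-0.3,[31.6,-62.1,-5],0],[-0.3,[31.6,-62.1,-5],0],[-0.3,[31.6,-62.1,-5],0],[-0.3,[31.6,-62.1,-5],0],[-0.3,[31.6,-62.1,-5],0],[-0.3,[31.6,-62.1,-5],0],[-0.3,[31.6,-62.1,-5],0],[-0.3,[31.6,-62.1,-5],0],[-0.3,[31.6,-62.1,-5],0],[-0.3,[31.6,-62.1,-5],0],[-0.3,[31.6,-62.1,-5],0],[-0.3,[31.6,-62.1,-5],0],[-0.3,[31.6,-62.1,-5],0]], "force": 50}}

```text
time_s: 3.02
eef_pos: [0.5006, -0.1019, 0.1816]
orientation: [0.0, 0.817, 0.577, 0.0]
force: [-0.1, -0.0, 0.2]
gripper_width: 0.647
```

```bash
cat > wl.py <<'E'
from h import *
import sys,pickle
res=pickle.load(open('res.pkl','rb'))
tag=sys.argv[1]
o=arm.get_obs(); print(o['time_s'],o['eef_pos'].round(4),o['force'].round(1),round(o['gripper_width'],3))
r=R.from_quat(np.r_[o['orientation'][1:],o['orientation'][0]]).as_matrix(); print('yaw',np.arctan2(r[1,0],r[0,0]).round(4),'tilt z',r[:,2].round(4),'q',o['q'].round(2))
m=viewer.camera_model('wrist'); im=viewer.camera('wrist')[:,:,::-1].copy()
for k,p in res.items():
    try:
        rr=(render(m,M[k],p)>.5).astype(np.uint8)
        cs,_=cv2.findContours(rr,cv2.RETR_EXTERNAL,cv2.CHAIN_APPROX_NONE); cv2.drawContours(im,cs,-1,(0,255,255),1)
    except Exception as e: pass
cv2.imwrite(f'pics/w_{tag}.png',im)
E
python3 wl.py a
```

```text
3.025 [ 0.5006 -0.1019  0.1816] [-0.1 -0.   0.2] 0.647
yaw 1.2295 tilt z [ 2.e-04  0.e+00 -1.e+00] q [-0.29  0.34  1.8   0.    1.   -1.52]
```

View pics/w_a.png

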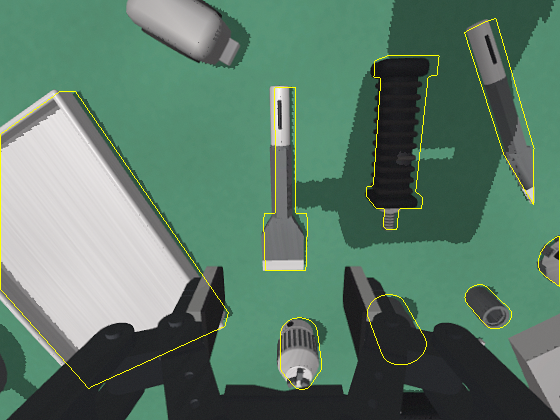

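```bash
cat > wfit.py <<'E'
from h import *
import sys,pickle
res=pickle.load(open('res.pkl','rb'))
m=viewer.camera_model('wrist'); im=viewer.camera('wrist')
for name in sys.argv[1:]:
    ds=cut_out('wrist',name)
    p0=res[name]
    e=render(m,M[name],p0)
    for d in ds:
        k=d['region'].astype(float)
        iou=np.minimum(e,k).sum()/np.maximum(e,k).sum()
        if iou>.3:
            print(name,round(d['conf'],2),d['pixel'],'p0',p0.round(4),'fit',*[np.round(v,4) for v in fit(name,[(m,k)],(p0[2],))]); break
    else: print(name,'none',[(round(d['conf'],2),d['pixel']) for d in ds])
E
python3 wfit.py flat_chisel side_handle chuck
```

```text
flat_chisel 0.88 [203.1, 281.0] p0 [ 0.501  -0.1027 -0.3379] fit [ 0.4984 -0.1058 -0.3238] 0.1161
side_handle 0.78 [133.3, 396.1] p0 [0.4884 0.0082 5.9534] fit [4.886e-01 3.900e-03 5.988e+00] 0.1146
chuck 0.9 [356.1, 296.0] p0 [ 0.673  -0.1467  0.1638] fit [ 0.6736 -0.1496  0.5733] 0.0781
```

{"op": "servo_tool", "data": {"moves": [[-0.3,[-0.1,-0.2,-6],0.01],[-0.3,[-0.1,-0.2,-12],0.01],[-0.3,[-0.1,-0.2,-15],0.01],[-0.3,[-0.1,-0.2,-17],0.01],[-0.3,[-0.1,-0.2,-17.7],0.01],[-0.3,[-0.1,-0.2,-17.7],0.01],[1,[-0.1,-0.2,-17.7],0.01],[1,[-0.1,-0.2,-17.7],0.01],[1,[-0.1,-0.2,-17.7],0.01],[1,[-0.1,-0.2,-17.7],0.01],[1,[-0.1,-0.2,-17.7],0.01],[1,[-0.1,-0.2,-17.7],0.01]], "force": 70}}

```text
time_s: 4.78
eef_pos: [0.5003, -0.1051, 0.0053]
orientation: [0.001, 0.814, 0.58, 0.0]
force: [-1.5, 0.2, 8.6]
gripper_width: 0.187
```

{"op": "servo_tool", "data": {"moves": [[1,[0,0,1],0],[1,[0,0,3],0],[1,[0,0,7],0],[1,[0,0,10],0],[1,[0,0,10],0],[1,[0,0,10],0]]}}

```text
time_s: 5.52
eef_pos: [0.4991, -0.1048, 0.1033]
orientation: [-0.001, 0.814, 0.58, -0.0]
force: [-0.7, 0.5, -4.2]
gripper_width: 0.191
```

```bash
python3 wl.py b
```

```text
5.525 [ 0.4991 -0.1048  0.1033] [-0.7  0.5 -4.2] 0.191
yaw 1.238 tilt z [-1.5e-03  5.0e-04 -1.0e+00] q [-0.3   0.46  1.86  0.    0.82 -1.54]
```

View pics/w_b.png

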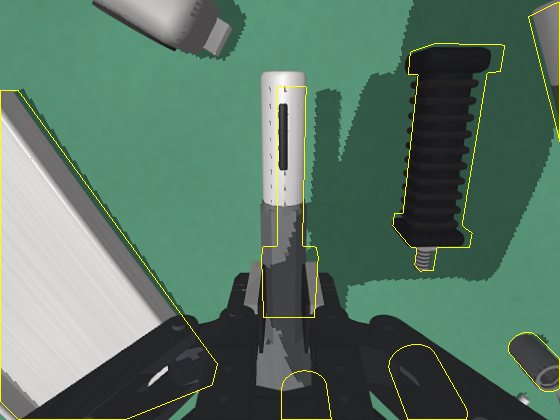

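{"op": "servo_tool", "data": {"moves": [[1,[0.2,-5,0],0.1],[1,[0.4,-11,0],0.25],[1,[0.6,-17,0],0.4],[1,[0.8,-23,0],0.49],[1,[0.8,-26.8,0],0.49],[1,[0.8,-26.8,0],0.49],[1,[0.8,-26.8,0],0.49],[1,[0.8,-26.8,-4],0.49],[1,[0.8,-26.8,-6],0.49],[1,[0.8,-26.8,-6],0.49]]}}

```text
time_s: 6.82
eef_pos: [0.5072, -0.3717, 0.0428]
orientation: [-0.002, 0.649, 0.761, 0.0]
force: [-1.2, 0.5, -4.1]
gripper_width: 0.188
```

```bash
python3 wl.py c; python3 -c "
from h import *
im=viewer.camera('scene');cv2.imwrite('pics/s_c.png',cv2.resize(im[130:340,100:320,::-1],None,fx=2.7,fy=2.7))"
```

```text
6.825 [ 0.5072 -0.3717  0.0428] [-1.2  0.5 -4.1] 0.188
yaw 1.7288 tilt z [-0.0027  0.0023 -1.    ] q [-0.71  0.72  1.56  0.    0.86 -2.44]
```

View pics/w_c.png

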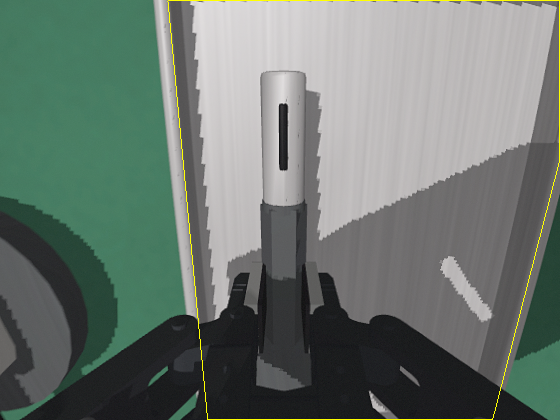

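View pics/s_c.png

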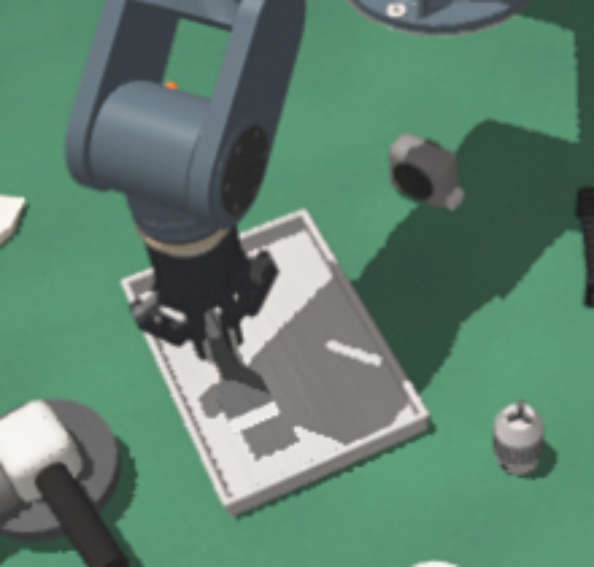

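{"op": "servo_tool", "data": {"moves": [[1,[0,0,-1.5],0],[1,[0,0,-2.5],0],[1,[0,0,-3],0],[1,[0,0,-3.2],0],[1,[0,0,-3.3],0],[1,[0,0,-3.3],0]]}}

```text
time_s: 7.68
eef_pos: [0.508, -0.3731, 0.0115]
orientation: [0.0, 0.649, 0.76, 0.0]
force: [0.2, 0.2, -4.7]
gripper_width: 0.19
```

{"op": "servo_tool", "data": {"moves": [[1,[0,0,-0.1],0],[1,[0,0,-0.2],0],[1,[0,0,-0.2],0]]}}

```text
time_s: 8.05
eef_pos: [0.5079, -0.3731, 0.0094]
orientation: [0.0, 0.649, 0.76, -0.0]
force: [-0.4, 0.0, -2.4]
gripper_width: 0.184
```

Touching now; release partially and rise.

{"op": "servo_tool", "data": {"moves": [[1,[0,0,-0.07],0],[0.5,[0,0,-0.07],0],[0.3,[0,0,-0.07],0],[0.3,[0,0,-0.07],0],[0.3,[0,0,1],0],[0.3,[0,0,4],0],[0.2,[0,0,9],0],[0.2,[0,0,13],0],[0.1,[2,8,15],-0.2],[-0.2,[0,20,15],-0.45],[-0.3,[-2,30,15],-0.48],[-0.3,[-2,36,15],-0.48],[-0.3,[-2,37.8,15],-0.48],[-0.3,[-2,37.8,15],-0.48],[-0.3,[-2,37.8,15],-0.48]]}}

```text
time_s: 9.93
eef_pos: [0.4874, 0.0079, 0.1601]
orientation: [0.0, 0.81, 0.586, 0.0]
force: [0.1, 0.1, 0.6]
gripper_width: 0.648
```

```bash
python3 wl.py d; python3 wfit.py side_handle;  python3 -c "
from h import *
im=viewer.camera('scene');cv2.imwrite('pics/s_d.png',cv2.resize(im[130:340,100:320,::-1],None,fx=2.7,fy=2.7))"
```

```text
9.925 [0.4874 0.0079 0.1601] [0.1 0.1 0.6] 0.648
yaw 1.2518 tilt z [ 8.e-04  2.e-04 -1.e+00] q [-0.08  0.33  1.88  0.    0.93 -1.33]
side_handle 0.61 [194.5, 281.7] p0 [0.4884 0.0082 5.9534] fit [4.9000e-01 3.8000e-03 5.9725e+00] 0.0961
```

View pics/w_d.png

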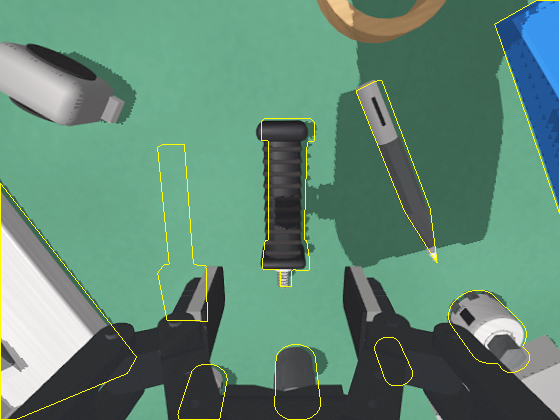

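View pics/s_d.png

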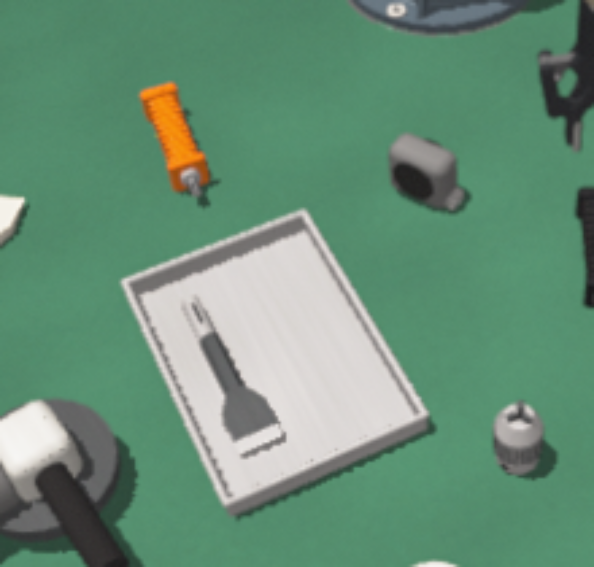

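{"op": "servo_tool", "data": {"moves": [[-0.3,[0.1,0,-6],0],[-0.3,[0.1,0,-11],0],[-0.3,[0.1,0,-14],0],[-0.3,[0.1,0,-15.4],0],[-0.3,[0.1,0,-15.4],0],[1,[0.1,0,-15.4],0],[1,[0.1,0,-15.4],0],[1,[0.1,0,-15.4],0],[1,[0.1,0,-15.4],0],[1,[0.1,0,-15.4],0]], "force": 60}}

```text
time_s: 11.38
eef_pos: [0.4898, 0.0048, 0.0067]
orientation: [0.001, 0.811, 0.584, 0.001]
force: [0.3, -2.2, 5.2]
gripper_width: 0.341
```

{"op": "servo_tool", "data": {"moves": [[1,[0,0,1],0],[1,[0,0,4],0],[1,[0,0,8],0],[1,[0,-4,10],0.1],[1,[0,-10,10],0.25],[1,[-0.3,-16,10],0.4],[1,[-0.5,-22,10],0.475],[1,[-0.5,-27,10],0.475],[1,[-0.5,-29.3,10],0.475],[1,[-0.5,-29.3,10],0.475],[1,[-0.5,-29.3,7],0.475],[1,[-0.5,-29.3,4],0.475],[1,[-0.5,-29.3,3.5],0.475],[1,[-0.5,-29.3,3.5],0.475]]}}

```text
time_s: 13.12
eef_pos: [0.4842, -0.2874, 0.041]
orientation: [0.0, 0.651, 0.759, 0.0]
force: [-0.3, 0.8, -1.5]
gripper_width: 0.34
```

```bash
python3 wl.py e; python3 -c "
from h import *
im=viewer.camera('side');cv2.imwrite('pics/s_e.png',cv2.resize(im[100:300,150:370,::-1],None,fx=2.7,fy=2.7))"
```

```text
13.125 [ 0.4842 -0.2874  0.041 ] [-0.3  0.8 -1.5] 0.34
yaw 1.7239 tilt z [ 2.e-04 -1.e-04 -1.e+00] q [-0.62  0.63  1.75  0.    0.76 -2.34]
```

View pics/w_e.png

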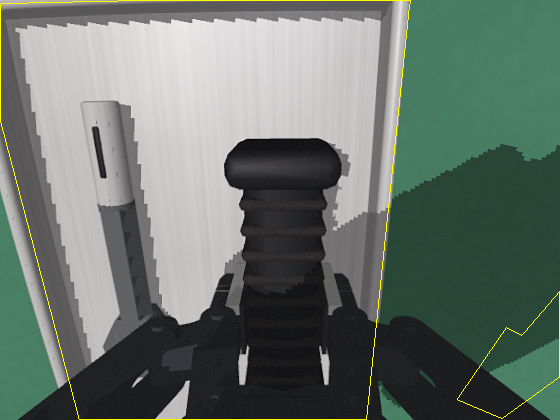

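View pics/s_e.png

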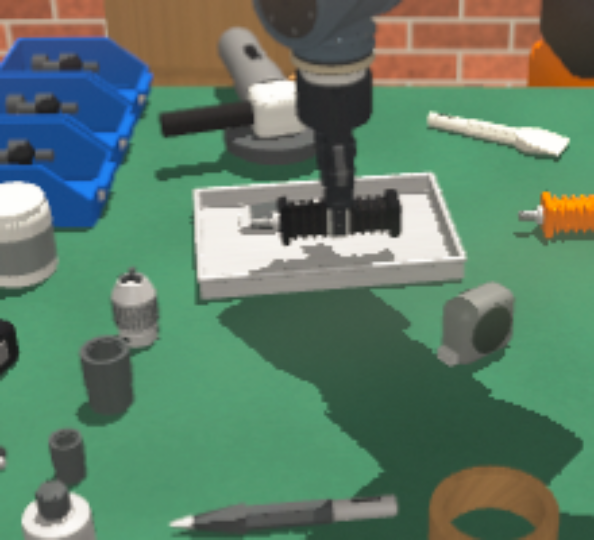

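{"op": "servo_tool", "data": {"moves": [[1,[0,0,-1.5],0],[1,[0,0,-2.4],0],[1,[0,0,-2.7],0],[1,[0,0,-2.9],0],[1,[0,0,-3.0],0],[1,[0,0,-3.0],0]]}}

```text
time_s: 13.98
eef_pos: [0.4839, -0.2881, 0.0107]
orientation: [0.0, 0.651, 0.759, 0.0]
force: [-2.5, 0.3, 2.9]
gripper_width: 0.34
```

{"op": "servo_tool", "data": {"moves": [[0.3,[0,0,0],0],[0,[0,0,0],0],[0.05,[0,0,0],0],[0.05,[0,0,0.5],0],[0.05,[0,0,3],0],[0.05,[0,0,8],0],[0,[0,0,13],0],[-0.4,[4,6,16],0],[-0.7,[7,12,17],0.07],[-0.7,[11,20,17],0.07],[-0.7,[14,26,17],0.07],[-0.7,[17,32,17],0.07],[-0.7,[19,38,17],0.07],[-0.7,[19.5,43,17],0.07],[-0.7,[19.5,44.5,17],0.07],[-0.7,[19.5,44.5,17],0.07],[-0.7,[19.5,44.5,17],0.07]]}}

```text
time_s: 16.1
eef_pos: [0.6786, 0.1568, 0.1803]
orientation: [-0.0, 0.624, 0.781, -0.0]
force: [0.1, -0.6, 1.0]
gripper_width: 0.851
```

```bash
python3 wl.py f; python3 wfit.py core_bit;  python3 -c "
from h import *
im=viewer.camera('scene');cv2.imwrite('pics/s_f.png',cv2.resize(im[130:340,100:320,::-1],None,fx=2.7,fy=2.7))"
```

```text
16.1 [0.6786 0.1568 0.1803] [ 0.1 -0.6  1. ] 0.851
yaw 1.7933 tilt z [-3.e-04 -3.e-04 -1.e+00] q [ 0.16  0.67  1.27 -0.    1.2  -1.63]
core_bit 0.59 [192.7, 285.1] p0 [0.6789 0.1568 0.1441] fit [0.6765 0.1547 0.3934] 0.0794
```

View pics/w_f.png

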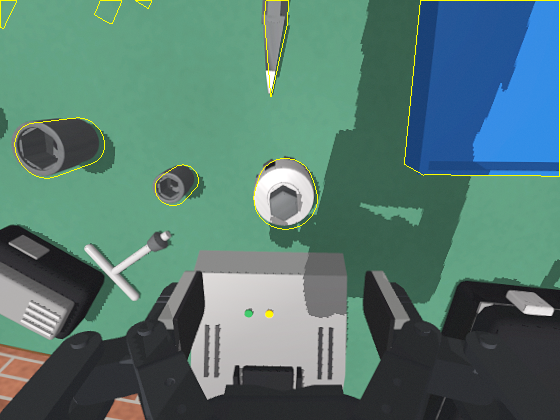

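View pics/s_f.png

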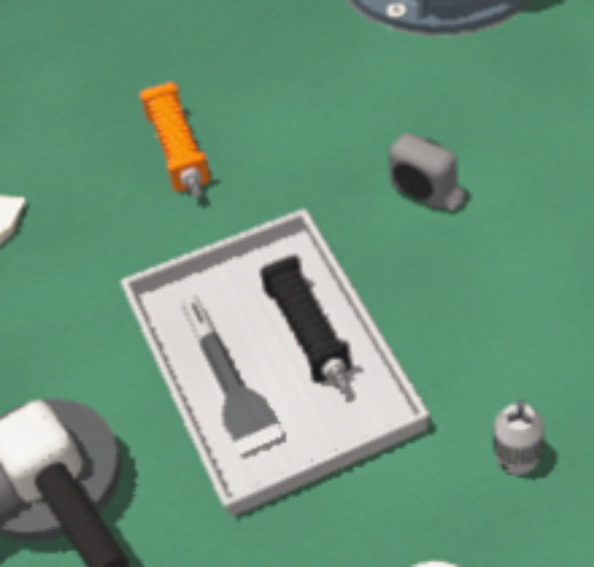

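```bash
python3 -c "
from h import *
a=viewer.camera_model('scene');b=viewer.camera_model('side')
for u,v in (((400,303),(136,268)),((455,273),(137,326))):
    from scipy.optimize import least_squares
    r=least_squares(lambda P:np.r_[proj(a,P[None])[0]-u,proj(b,P[None])[0]-v],[.75,.15,.05]);print(r.x,r.fun)
"
python3 -c "
import cv2
im=cv2.imread('pics/side0.png');cv2.imwrite('pics/sz.png',cv2.resize(im[240:360,20:220],None,fx=3.5,fy=3.5))
im=cv2.imread('pics/scene0.png');cv2.imwrite('pics/cz.png',cv2.resize(im[230:370,370:520],None,fx=3.5,fy=3.5))"
```

```text
[0.78067755 0.07647941 0.03326397] [-1.91638512 -1.46569352 -2.07820777  0.96744275]
[0.73802586 0.24368551 0.0250805 ] [-5.89524083 -4.01788017 -5.09026449  2.17003303]
```

View pics/sz.png

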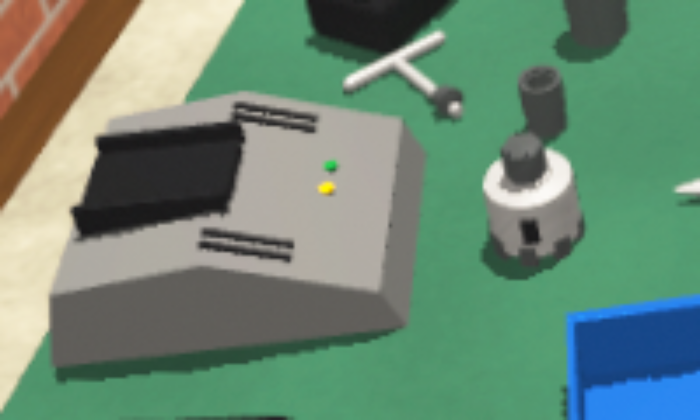

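View pics/cz.png

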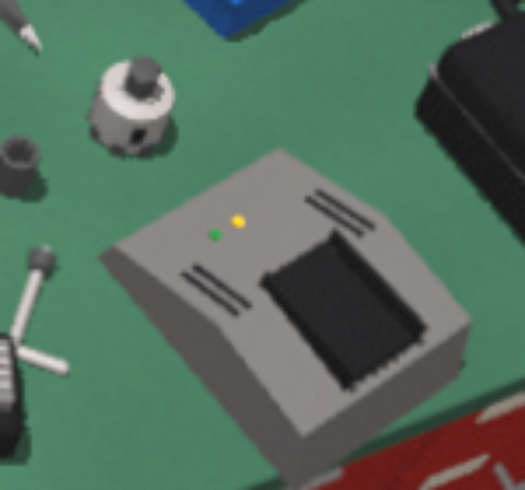

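{"op": "servo_tool", "data": {"moves": [[-0.7,[-0.1,-0.1,-5],0],[-0.7,[-0.1,-0.1,-10],0],[-0.7,[-0.1,-0.1,-14],0],[-0.7,[-0.1,-0.1,-16],0],[-0.7,[-0.1,-0.1,-16.8],0],[-0.7,[-0.1,-0.1,-16.8],0],[1,[-0.1,-0.1,-16.8],0],[1,[-0.1,-0.1,-16.8],0],[1,[-0.1,-0.1,-16.8],0],[1,[-0.1,-0.1,-16.8],0],[1,[-0.1,-0.1,-16.8],0]], "force": 60}}

```text
time_s: 17.68
eef_pos: [0.6789, 0.1562, 0.0143]
orientation: [0.001, 0.624, 0.781, 0.001]
force: [-0.2, 0.4, 6.6]
gripper_width: 0.617
```

{"op": "servo_tool", "data": {"moves": [[1,[0,0,1],0],[1,[0,0,4],0],[1,[0,0,8],0],[1,[0,0,11],0],[1,[-5,3,11],0],[1,[-10,6,11],0],[1,[-15,9,11],0],[1,[-20,12,11],0],[1,[-23.5,13.7,11],0],[1,[-24.6,14.3,11],0],[1,[-24.6,14.3,11],0],[1,[-24.6,14.3,10],0]]}}

```text
time_s: 19.18
eef_pos: [0.4333, 0.2989, 0.1126]
orientation: [0.0, 0.625, 0.781, 0.001]
force: [0.4, -0.4, -3.9]
gripper_width: 0.616
```

```bash
python3 wl.py g; python3 -c "
from h import *
im=viewer.camera('side');cv2.imwrite('pics/s_g.png',cv2.resize(im[220:420,150:370,::-1],None,fx=2.7,fy=2.7))"
```

```text
19.175 [0.4333 0.2989 0.1126] [ 0.4 -0.4 -3.9] 0.616
yaw 1.7922 tilt z [ 0.002  0.001 -1.   ] q [ 0.52  0.47  1.82 -0.    0.86 -1.28]
```

View pics/w_g.png

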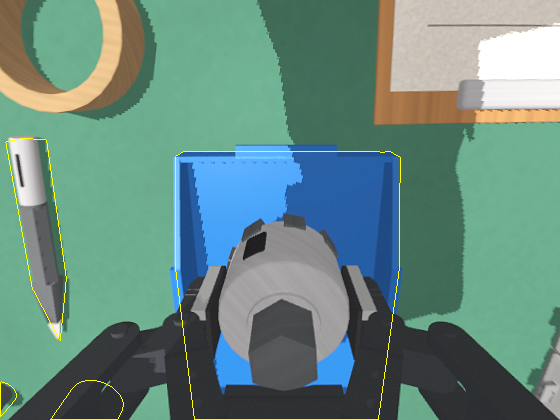

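View pics/s_g.png

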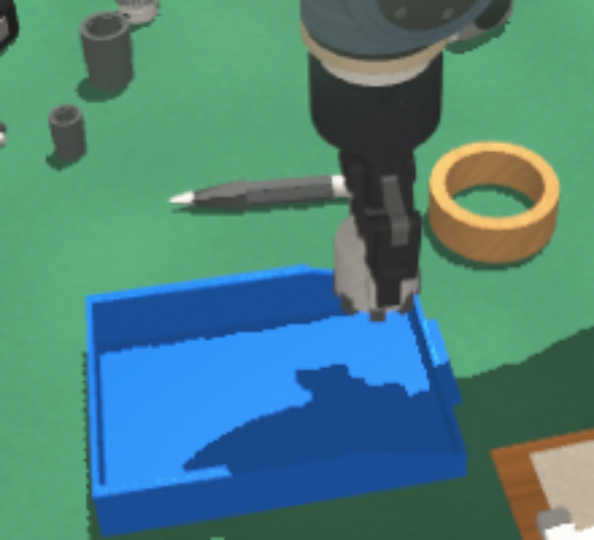

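{"op": "servo_tool", "data": {"moves": [[1,[0,0,-4],0],[1,[0,0,-7],0],[1,[0,0,-8.5],0],[1,[0,0,-9],0],[1,[0,0,-9.2],0],[1,[0,0,-9.3],0],[1,[0,0,-9.3],0]]}}

```text
time_s: 20.15
eef_pos: [0.4321, 0.2992, 0.0198]
orientation: [0.0, 0.624, 0.781, 0.0]
force: [-0.3, 0.1, -2.8]
gripper_width: 0.617
```

{"op": "servo_tool", "data": {"moves": [[1,[0,0,-0.1],0],[1,[0,0,-0.15],0],[1,[0,0,-0.15],0]]}}

```text
time_s: 20.52
eef_pos: [0.4319, 0.2991, 0.0182]
orientation: [0.0, 0.624, 0.781, 0.0]
force: [-2.3, -1.4, 5.3]
gripper_width: 0.619
```

{"op": "servo_tool", "data": {"moves": [[0,[0,0,0],0],[-0.5,[0,0,0],0],[-0.6,[0,0,0],0],[-0.6,[0,0,0],0],[-0.6,[0,0,2],0],[-0.6,[0,0,7],0],[-0.6,[0,0,12],0],[-0.6,[0,0,16],0],[-0.6,[3,-5,16],0],[-0.6,[6,-10,16],0],[-0.6,[9,-16,16],0],[-0.6,[12,-22,16],0],[-0.6,[15,-28,16],0],[-0.6,[18,-34,16],0],[-0.6,[21,-40,16],0],[-0.6,[24,-44,16],0],[-0.6,[24.2,-44.7,16],0],[-0.6,[24.2,-44.7,16],0],[-0.6,[24.2,-44.7,16],0]]}}

```text
time_s: 22.9
eef_pos: [0.6733, -0.1465, 0.1778]
orientation: [-0.0, 0.624, 0.781, -0.0]
force: [-0.2, 0.6, -0.0]
gripper_width: 0.805
```

```bash
python3 wl.py i; python3 wfit.py chuck;  python3 -c "
from h import *
im=viewer.camera('side');cv2.imwrite('pics/s_i.png',cv2.resize(im[220:420,150:370,::-1],None,fx=2.7,fy=2.7))"
```

```text
22.9 [ 0.6733 -0.1465  0.1778] [-0.2  0.6 -0. ] 0.805
yaw 1.7941 tilt z [-6.e-04  4.e-04 -1.e+00] q [-0.28  0.66  1.3   0.    1.19 -2.08]
chuck 0.79 [196.5, 284.2] p0 [ 0.673  -0.1467  0.1638] fit [ 0.6708 -0.1489  0.4768] 0.0856
```

View pics/w_i.png

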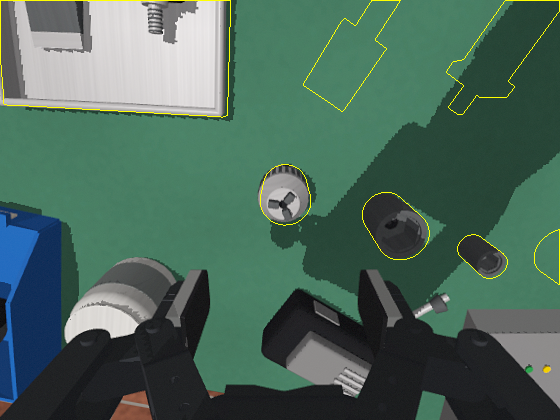

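View pics/s_i.png

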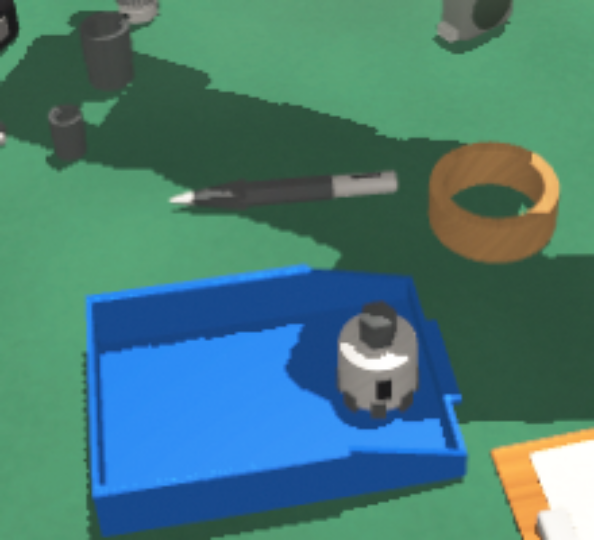

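{"op": "servo_tool", "data": {"moves": [[-0.6,[0,-0.1,-5],0],[-0.6,[0,-0.1,-10],0],[-0.6,[0,-0.1,-14],0],[-0.6,[0,-0.1,-16],0],[-0.6,[0,-0.1,-16.5],0],[-0.6,[0,-0.1,-16.5],0],[1,[0,-0.1,-16.5],0],[1,[0,-0.1,-16.5],0],[1,[0,-0.1,-16.5],0],[1,[0,-0.1,-16.5],0],[1,[0,-0.1,-16.5],0]], "force": 60}}

```text
time_s: 24.48
eef_pos: [0.6746, -0.149, 0.0145]
orientation: [0.001, 0.624, 0.781, 0.0]
force: [-1.9, 2.0, 6.2]
gripper_width: 0.478
```

{"op": "servo_tool", "data": {"moves": [[1,[0,0,1],0],[1,[0,0,4],0],[1,[0,0,8],0],[1,[0,0,12],0],[1,[-1.5,4,12.5],0],[1,[-3,9,12.5],0],[1,[-5,14,12.5],0],[1,[-7,20,12.5],0],[1,[-9,26,12.5],0],[1,[-11,31,12.5],0],[1,[-13,36,12.5],0],[1,[-15,41,12.5],0],[1,[-16.5,45,12.5],0],[1,[-16.9,46.6,12.5],0],[1,[-16.9,46.6,12.5],0],[1,[-16.9,46.6,11],0],[1,[-16.9,46.6,10],0]]}}

```text
time_s: 26.6
eef_pos: [0.5048, 0.3157, 0.1113]
orientation: [-0.0, 0.625, 0.781, -0.001]
force: [-0.4, -0.6, -4.4]
gripper_width: 0.475
```

```bash
python3 wl.py j; python3 -c "
from h import *
im=viewer.camera('side');cv2.imwrite('pics/s_j.png',cv2.resize(im[220:420,150:370,::-1],None,fx=2.7,fy=2.7))"
```

```text
26.6 [0.5048 0.3157 0.1113] [-0.4 -0.6 -4.4] 0.475
yaw 1.7916 tilt z [-1.4e-03 -9.0e-04 -1.0e+00] q [ 0.48  0.57  1.63 -0.    0.94 -1.31]
```

View pics/w_j.png

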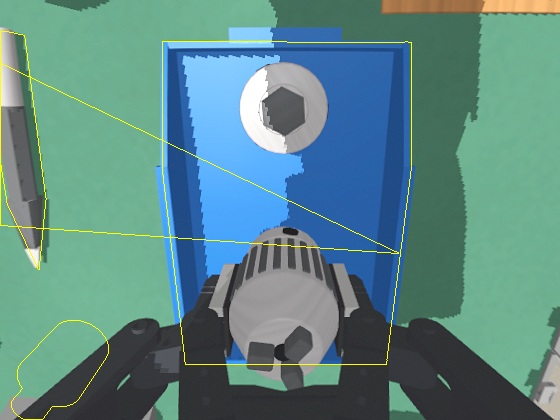

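View pics/s_j.png

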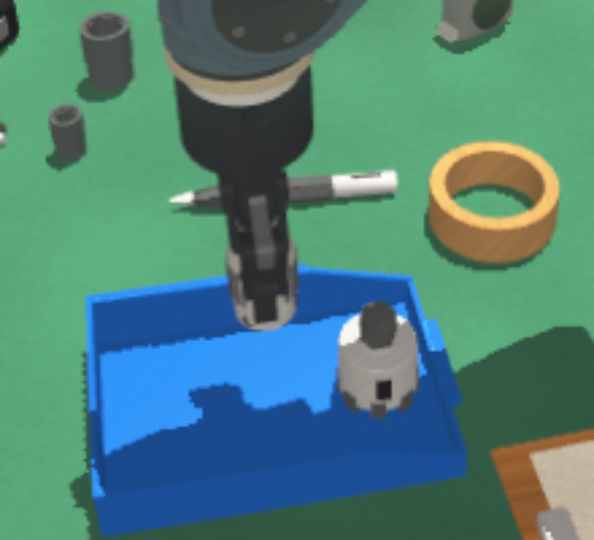

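{"op": "servo_tool", "data": {"moves": [[1,[0,0,-4],0],[1,[0,0,-7],0],[1,[0,0,-8.4],0],[1,[0,0,-8.9],0],[1,[0,0,-9.1],0],[1,[0,0,-9.2],0],[1,[0,0,-9.25],0],[1,[0,0,-9.25],0]]}}

```text
time_s: 27.7
eef_pos: [0.5049, 0.3171, 0.0206]
orientation: [0.0, 0.624, 0.781, 0.0]
force: [-0.2, -0.1, -4.6]
gripper_width: 0.474
```

{"op": "servo_tool", "data": {"moves": [[1,[0,0,-0.1],0],[1,[0,0,-0.2],0],[1,[0,0,-0.22],0],[1,[0,0,-0.22],0]]}}

```text
time_s: 28.2
eef_pos: [0.5049, 0.317, 0.0185]
orientation: [0.0, 0.624, 0.781, 0.0]
force: [-3.9, -2.0, 5.9]
gripper_width: 0.475
```

{"op": "servo_tool", "data": {"moves": [[0,[0,0,0],0],[-0.3,[0,0,0],0],[-0.4,[0,0,0],0],[-0.4,[0,0,0],0],[-0.5,[0,0,2],0],[-0.6,[0,0,7],0],[-0.6,[0,0,12],0],[-0.6,[0,0,16],0],[-0.6,[2,-5,16],0],[-0.6,[5,-10,16],0],[-0.6,[8,-15,16],0],[-0.6,[10,-20,16],0],[-0.6,[13,-25,16],0],[-0.6,[15,-30,16],0],[-0.6,[17,-35,16],0],[-0.6,[17.4,-36.1,16],0],[-0.6,[17.4,-36.1,16],0],[-0.6,[17.4,-36.1,16],0]]}}

```text
time_s: 30.45
eef_pos: [0.6785, -0.0425, 0.1786]
orientation: [-0.0, 0.624, 0.782, 0.0]
force: [-0.8, 0.2, -0.4]
gripper_width: 0.796
```

```bash
python3 wl.py k; python3 wfit.py large_socket;  python3 -c "
from h import *
im=viewer.camera('side');cv2.imwrite('pics/s_k.png',cv2.resize(im[220:420,150:370,::-1],None,fx=2.7,fy=2.7))"
```

```text
30.45 [ 0.6785 -0.0425  0.1786] [-0.8  0.2 -0.4] 0.796
yaw 1.7943 tilt z [ 1.e-04  2.e-04 -1.e+00] q [-0.13  0.64  1.33  0.    1.17 -1.93]
large_socket 0.64 [195.2, 284.0] p0 [ 0.6787 -0.0433  0.1795] fit [ 0.6787 -0.0457  0.552 ] 0.0688
```

View pics/w_k.png

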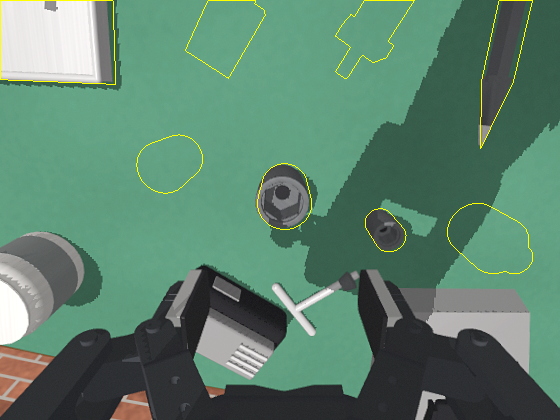

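View pics/s_k.png

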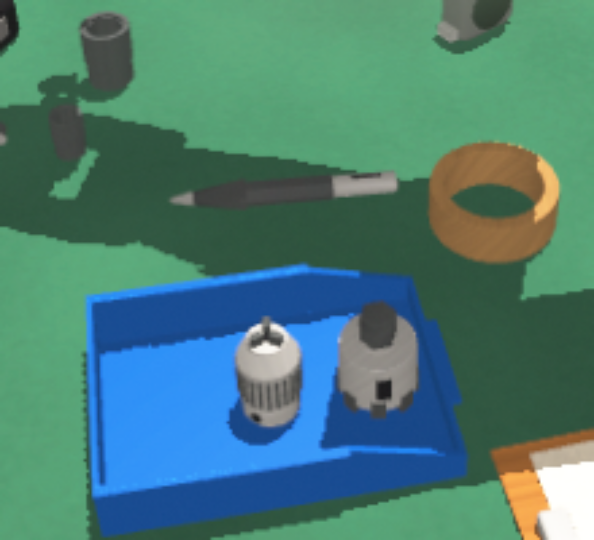

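{"op": "servo_tool", "data": {"moves": [[-0.6,[0,-0.1,-5],0],[-0.6,[0,-0.1,-10],0],[-0.6,[0,-0.1,-14],0],[-0.6,[0,-0.1,-16],0],[-0.6,[0,-0.1,-16.5],0],[-0.6,[0,-0.1,-16.5],0],[1,[0,-0.1,-16.5],0],[1,[0,-0.1,-16.5],0],[1,[0,-0.1,-16.5],0],[1,[0,-0.1,-16.5],0],[1,[0,-0.1,-16.5],0]], "force": 60}}

```text
time_s: 32.02
eef_pos: [0.6797, -0.045, 0.0148]
orientation: [0.001, 0.624, 0.781, 0.001]
force: [-0.3, 2.3, 5.5]
gripper_width: 0.505
```

{"op": "servo_tool", "data": {"moves": [[1,[0,0,1],0],[1,[0,0,4],0],[1,[0,0,8],0],[1,[0,0,12],0],[1,[-1,4,12.5],0],[1,[-2,9,12.5],0],[1,[-4,14,12.5],0],[1,[-6,20,12.5],0],[1,[-8,26,12.5],0],[1,[-9.5,31,12.5],0],[1,[-10.5,35,12.5],0],[1,[-10.9,37.6,12.5],0],[1,[-10.9,37.6,12.5],0],[1,[-10.9,37.6,11],0],[1,[-10.9,37.6,10],0]]}}

```text
time_s: 33.9
eef_pos: [0.5696, 0.3297, 0.1116]
orientation: [-0.0, 0.625, 0.781, -0.001]
force: [-0.0, -0.7, -3.2]
gripper_width: 0.503
```

```bash
python3 wl.py l; python3 -c "
from h import *
im=viewer.camera('side');cv2.imwrite('pics/s_l.png',cv2.resize(im[220:420,150:370,::-1],None,fx=2.7,fy=2.7))"
```

```text
33.9 [0.5696 0.3297 0.1116] [-0.  -0.7 -3.2] 0.503
yaw 1.7919 tilt z [-1.4e-03 -9.0e-04 -1.0e+00] q [ 0.45  0.67  1.44 -0.    1.02 -1.34]
```

View pics/w_l.png

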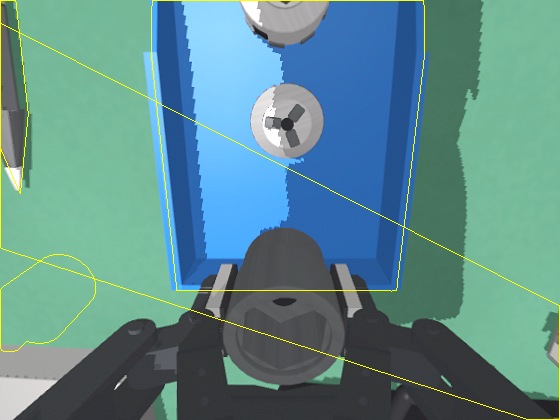

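View pics/s_l.png

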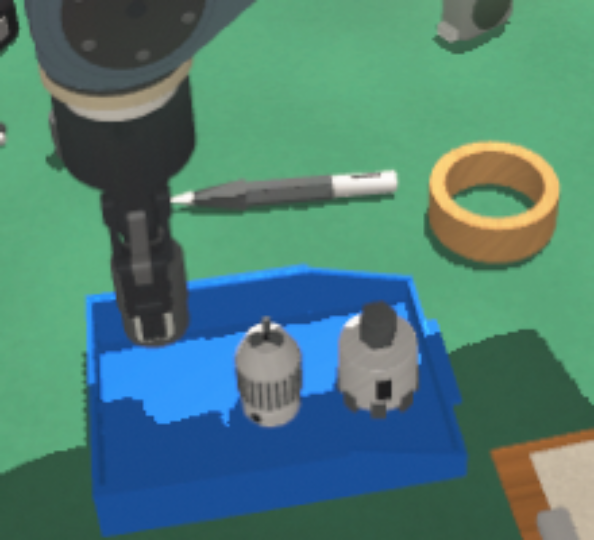

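{"op": "servo_tool", "data": {"moves": [[1,[0,0,-4],0],[1,[0,0,-7],0],[1,[0,0,-8.4],0],[1,[0,0,-8.9],0],[1,[0,0,-9.1],0],[1,[0,0,-9.25],0],[1,[0,0,-9.3],0],[1,[0,0,-9.3],0]]}}

```text
time_s: 35.0
eef_pos: [0.57, 0.3311, 0.0204]
orientation: [0.0, 0.624, 0.781, 0.0]
force: [0.5, -0.6, -2.9]
gripper_width: 0.501
```

{"op": "servo_tool", "data": {"moves": [[1,[0,0,-0.1],0],[1,[0,0,-0.18],0],[1,[0,0,-0.2],0],[1,[0,0,-0.2],0]]}}

```text
time_s: 35.5
eef_pos: [0.5699, 0.3311, 0.0188]
orientation: [0.0, 0.624, 0.781, 0.0]
force: [-3.2, -1.2, 4.7]
gripper_width: 0.498
```

{"op": "servo_tool", "data": {"moves": [[0,[0,0,0],0],[-0.3,[0,0,0],0],[-0.4,[0,0,0],0],[-0.4,[0,0,0],0],[-0.4,[0,0,2],0],[-0.4,[0,0,7],0],[-0.4,[0,0,12],0],[-0.4,[0,0,18],0],[-0.4,[-5,-5,20],0],[-0.4,[-10,-10,22],0],[-0.4,[-14,-15,24],0],[-0.4,[-18,-20,26],0],[-0.4,[-20,-25,26],0],[-0.4,[-20,-30,26],0],[-0.4,[-20,-30,26],0],[-0.4,[-20,-30,26],0]]}}

```text
time_s: 37.5
eef_pos: [0.37, 0.0309, 0.2789]
orientation: [0.001, 0.625, 0.781, 0.001]
force: [-0.0, -0.2, -0.0]
gripper_width: 0.701
```

```bash
python3 -c "
from h import *
o=arm.get_obs();print(o['time_s'],o['eef_pos'],o['force'],abs(o['qd']).max())
for n in ('scene','side'):
    im=viewer.camera(n);cv2.imwrite(f'pics/end_{n}.png',im[:,:,::-1])
im=viewer.camera('side');cv2.imwrite('pics/end_z.png',cv2.resize(im[150:420,130:360,::-1],None,fx=2.2,fy=2.2))"
```

```text
37.5 [0.36997495 0.03093542 0.27891771] [-0.00979404 -0.19759242 -0.02200631] 0.04049458301865932
```

View pics/end_scene.png

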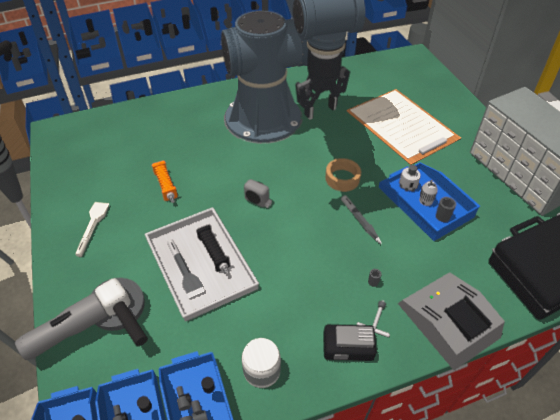

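View pics/end_z.png

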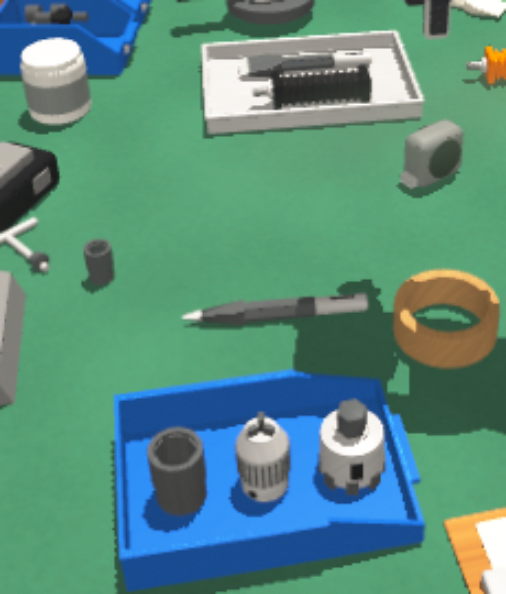

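```bash
python3 -c "
from cell import arm
print(arm.job_done())"
```

```text
the job is handed in; nothing more can be done
None
```

Both hire kits are made up and the job is handed in, at about 37.7 s of the 128 s allowed.

- **Breaking kit, in the tray:** the dark wide-blade chisel and then the black side handle, both lying flat.
- **Fixing kit, in the bin:** the core bit, then the chuck, then the larger socket, all upright and about 70 mm apart.

**How each was set down:** I lowered each part until the force reading showed contact with the floor, then let go. Force readings at the end of each move stayed under 10 N.

**Last checks:** The final scene and side pictures show all five parts in place. The point chisel, small socket, orange handle and white chisel are where they were. The gripper is clear, at z = 0.28 m, with no force on it.

**Disagreement:** The wrist camera's position fits differed from the scene and side fits by 2–5 mm. That was within the clearances, and no grasp or placing needed redoing.

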